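# Make up two bench tool kits

### The arm

A 6-joint arm with a two-finger parallel gripper is mounted at the origin on the work surface. World frame = base frame: x ahead of the robot, y to its left, z up, the work surface at z = 0. Lengths are in m, angles in rad, forces in N, time in s.
With the tool pointing down it reaches from about 0.3 to 0.775 m from the base axis. Payload 14.6 kg.
Tool frame: the origin (TCP) lies at the very end of the fingers, on their centre line; the grasp point (between the pads) lies 19 mm behind it; z points along the fingers, y is the line along which they close (so a half turn about z gives the same grasp; the last joint's range is limited). The gripper opens to 94 mm and grips with 3 to 60 N. Pads are 16 mm wide; open, the fingers measure 119 mm over their backs; the gripper's body (75 mm by 177 mm) begins 78 mm behind the grasp point.
Start: joints at [1.281, 0.3, 1.521, -0, 1.321, -0.067], TCP at [0.122, 0.536, 0.205] pointing down, gripper open.
Joint ranges: [-3.03, 3.03], [-0.79, 2.21], [0.23, 2.52], [-1.04, 4.18], [0, 3.07], [-2.55, 2.55]. Speed limits (rad/s): [2.22, 2.22, 2.57, 3.14, 3.14, 3.14].

### API

Orientations are given as [roll, pitch, yaw] about the fixed x, y, z axes, in that order (R = Rz(yaw) Ry(pitch) Rx(roll)).
In Python, from station import status, vision, order, silhouettes gives the robot as it stands. The module is installed in compiled form; this text tells all that it offers.
- The arm moves only by the shell command python3 -m pendant 'ROWS' [FORCE]. ROWS is JSON, one flat list of numbers, 7 for each row, row after row: the shift along the tool's x, y, z in units of 500 mm (1.0 is 500 mm), then the turn, a rotation vector about the tool's x, y, z in units of 90 degrees (1.0 is 90 degrees), then the opening, from -1 (shut) to 1 (fully open). A call has 1 to 12 rows; each row is the pose to reach, as a shift and turn from the pose commanded when the call began, along the tool's axes at that moment; what a row does not reach only later rows make up. A row lasts 1/10 s, in which the tool goes at most 50 mm and 8.59 degrees, less where a joint would pass 70% of its speed; a pose out of reach is approached as far as the arm can. A call with a number of a shift or a turn outside -1 to 1 is refused whole. A call with a gripper value outside its range is refused whole. The fingers move at their own pace and stop on an object; FORCE is the grip in N (left out, the last holds). Time passes only in rows, so rows that repeat a pose let the fingers close. It gives the time, the measured TCP pose, the force, the opening and the grip force at its end, in the units of the state.
- status.get_obs(): the state, without advancing time (a new reading comes with each control period).
- vision.camera(name): name is "side" or "top" or "wrist"; returns a dict with "pixels" (384x512x3 uint8, red, green, blue), "K" (3x3 intrinsics, pixels), "R" (3x3) and "t" (3): a world point X has camera coordinates R X + t. Camera axes: x right, y down, z forward; pixel columns grow to the right and rows downward; lengths in m; the calibration is good to about 2 mm. The wrist camera is an equidistant fisheye: a pixel r from the principal point sees the ray r / f radians off the axis. A picture is of the moment at which its call begins. There is no depth.
- order.hand_in(): hands the job in; it is judged then, once.
Trained networks look in a picture, given as the dict that the camera call returned (one of the last four; its "shot" number tells which), for a name from the list of things; names that differ only in an ending like _2 or _b are one class to them, and where a whole thing is asked for, a point or a joint stands for the part that bears it (a point fixed in the world has none). Each returns a list of dicts, best first, with "score" (0 to 1); they miss things now and then, are a little off and sometimes report something else, mostly with a low value. They report only what shows in the picture. A call takes as long as a camera call.
- silhouettes(target, picture): "region" (384x512 bool, what is visible of it) and "extent" ([left, top, right, bottom] in pixels, round what is visible of it).
The state is a dict: "time_s": time; "qpos": joint angles; "joint_vel": joint speeds; "tau": joint torques, N m; "ee_pos": TCP position; "eef_rot": TCP orientation; "force": force on the tool from outside, world axes, zero at the start; "moment": the same for the moment, N m; "grip_width": finger opening in m; "grip_force": force on a finger pad.
Only numpy, scipy, OpenCV 4.12 (cv2) and the standard library are available. Lean on these libraries where they do the work, as an engineer would, in place of code of your own. Each camera call takes 0.05 s, during which the arm holds its last target. There are 200 camera calls.

### The job

Make up the two bench kits: lay the marking gauge and the carving knife in the two-compartment tray, and the block plane, the broad flat chisel and the oilstone in the three-compartment tray. One tool to a compartment, in any order, each lying lengthwise and flat on the tray's floor as it lay on the bench. Set them down gently without dropping them, and leave the gouge and the pine offcut where they are.

Things in the scene. Friction and masses are not known exactly. Their poses are not given: they have to be found in the camera images.
- tray_two: The marking-out tray: shallow wooden tray fixed to the bench, plywood floor, dark walls; two equal compartments, each 190 mm long (tray x) and 70 mm wide inside, centred at y = -37.5 and +37.5 mm; overall 200 x 155 mm. Walls and dividers 5 mm thick, tops 13 mm above the bench; floor's upper side 5 mm above the bench. Origin: centre of the underside; z up
- tray_three: The paring tray: shallow wooden tray fixed to the bench, plywood floor, dark walls; three equal compartments, each 190 mm long (tray x) and 70 mm wide inside, centred at y = -75, 0 and +75 mm; overall 200 x 230 mm. Walls and dividers 5 mm thick, tops 13 mm above the bench; floor's upper side 5 mm above the bench. Origin: centre of the underside; z up
- marking_gauge: Beech marking gauge lying flat, 0.14 kg: square stem (x = -72 to +84 mm, 18 mm thick, underside 7 mm up, scale marks) through a block 52 mm wide (y), 26 mm along x, 32 mm high, on which it stands; brass thumbscrew, 16 mm across, on the block up to z = 42 mm. Origin: under the block's centre, about the centre of mass; x along the stem, z up. Grip across the 52 mm at the origin
- knife: Carving knife lying flat, 155 mm long: dark wood handle 100 mm long, 28 mm wide (y), 22 mm high, brass collar, short steel blade 15 mm wide lying flat; about 0.08 kg. Origin: on the underside, at the middle of the length: handle from x = -77.5 to +22.5 mm, blade to +77.5 mm; x along its length, z up. Handle best gripped across its width near x = -20 mm
- block_plane: Small steel block plane standing on its sole, 125 mm long, 44 mm wide (y), with brass lever cap and round dark wood front knob, 46 mm high; flat steel cheeks 26 mm high from x = -39 to +31 mm; about 0.42 kg. Origin: on the underside, at the centre of the sole; x along its length, z up; the knob is at x = +43 mm. Gripped across the cheeks at the origin
- chisel: Broad paring chisel lying flat, 165 mm long: pale octagonal handle 98 mm long, 26 mm thick, brass ferrule, straight flat steel blade 24 mm wide, 13 mm above the bench; about 0.12 kg. Origin: on the underside, at the middle of the length: handle from x = -82.5 to +16 mm, blade to +82.5 mm; x along its length, z up. Handle best gripped across its width near x = -25 mm
- oilstone: Plain grey two-layer sharpening stone, a slab 140 mm long (x), 48 mm wide (y), 24 mm high; about 0.38 kg. Origin: on the underside, at its centre; x along its length, z up
- gouge: Carving gouge, to be left alone: same pale octagonal handle and length (165 mm) as the chisel but a thin dark round stem, 7 mm, flaring to a small curved end 13 mm wide. Origin: on the underside, at the middle of the length: handle from x = -82.5 to +16 mm; x along its length, z up
- offcut: Pale pine offcut with a step sawn in one end, to be left alone: 120 mm long (x), 44 mm wide, 22 mm high (12 mm at the stepped end). Origin: on the underside, at its centre; x along its length, z up

How it is judged:
At the end, for the whole second after the job is handed in: Each tool alone in a compartment of its kit's tray, on the floor (height within 4 mm, tilt < 0.1 rad), lengthwise within 0.2 rad, origin off the compartment's centre by at most 14-24 mm across and 17-37 mm along, as its size leaves room; at rest; gouge and offcut within 30 mm of their start (x of marking_gauge in the frame of tray_two between -0.02 and 0.02 m and z of marking_gauge in the frame of tray_two between 0.001 and 0.009 m and angle between the x axis of each of marking_gauge, knife and the x axis of tray_two, either way round below 0.2 rad and angle between each of marking_gauge, knife, block_plane, chisel, oilstone's own z axis and vertical below 0.1 rad and linear speed of each of marking_gauge, knife, block_plane, chisel, oilstone below 0.02 m/s and x of knife in the frame of tray_two between -0.024 and 0.024 m and z of knife in the frame of tray_two between 0.001 and 0.009 m and ((y of marking_gauge in the frame of tray_two between -0.0515 and -0.0235 m and y of knife in the frame of tray_two between 0.0135 and 0.0615 m) or (y of marking_gauge in the frame of tray_two between 0.0235 and 0.0515 m and y of knife in the frame of tray_two between -0.0615 and -0.0135 m)) and x of block_plane in the frame of tray_three between -0.037 and 0.037 m and z of block_plane in the frame of tray_three between 0.001 and 0.009 m and angle between the x axis of each of block_plane, chisel, oilstone and the x axis of tray_three, either way round below 0.2 rad and x of chisel in the frame of tray_three between -0.017 and 0.017 m and z of chisel in the frame of tray_three between 0.001 and 0.009 m and x of oilstone in the frame of tray_three between -0.03 and 0.03 m and z of oilstone in the frame of tray_three between 0.001 and 0.009 m and ((y of block_plane in the frame of tray_three between -0.092 and -0.058 m and y of chisel in the frame of tray_three between -0.024 and 0.024 m and y of oilstone in the frame of tray_three between 0.06 and 0.09 m) or (y of block_plane in the frame of tray_three between -0.092 and -0.058 m and y of chisel in the frame of tray_three between 0.051 and 0.099 m and y of oilstone in the frame of tray_three between -0.015 and 0.015 m) or (y of block_plane in the frame of tray_three between -0.017 and 0.017 m and y of chisel in the frame of tray_three between -0.099 and -0.051 m and y of oilstone in the frame of tray_three between 0.06 and 0.09 m) or (y of block_plane in the frame of tray_three between -0.017 and 0.017 m and y of chisel in the frame of tray_three between 0.051 and 0.099 m and y of oilstone in the frame of tray_three between -0.09 and -0.06 m) or (y of block_plane in the frame of tray_three between 0.058 and 0.092 m and y of chisel in the frame of tray_three between -0.099 and -0.051 m and y of oilstone in the frame of tray_three between -0.015 and 0.015 m) or (y of block_plane in the frame of tray_three between 0.058 and 0.092 m and y of chisel in the frame of tray_three between -0.024 and 0.024 m and y of oilstone in the frame of tray_three between -0.09 and -0.06 m)) and distance of each of gouge, offcut from where it was at the start of the episode below 0.03 m); the robot touches nothing.
It fails at once if a tool is dropped or thrown: it flies free, touching nothing, faster than 0.8 m/s (a fall of about 33 mm) ((contact force between marking_gauge and anything else below 0.05 N and linear speed of marking_gauge above 0.8 m/s) or (contact force between knife and anything else below 0.05 N and linear speed of knife above 0.8 m/s) or (contact force between block_plane and anything else below 0.05 N and linear speed of block_plane above 0.8 m/s) or (contact force between chisel and anything else below 0.05 N and linear speed of chisel above 0.8 m/s) or (contact force between oilstone and anything else below 0.05 N and linear speed of oilstone above 0.8 m/s)).
It also fails if it takes over 118 s, if anything falls off the work surface, if the arm or the gripper's body presses on something with over 40 N, if the wrist force passes 120 N, or if a joint passes its speed limit or range.

## Working session

There is one attempt and no reset: what is moved stays moved. The work goes in short steps, Python scripts to look and compute and a shell command to move; the robot and the scene stay as the last step left them, time stands still between calls to the robot, and variables do not carry over. Pictures are saved under pics/ and viewed, at most 14 in all, crops included, and the job is handed in when it is done.

```bash
mkdir -p pics; cat > h.py <<'E'
import numpy as np, cv2
from station import status, vision, order, silhouettes
def ray(c,uv,z):
    K,R,t=map(np.array,(c["K"],c["R"],c["t"]))
    d=R.T@np.linalg.inv(K)@np.array([uv[0],uv[1],1.]); o=-R.T@t
    return o+d*(z-o[2])/d[2]
def save(c,n,k=1.5): cv2.imwrite(f"pics/{n}.png",cv2.resize(np.array(c["pixels"])[:,:,::-1],None,fx=k,fy=k,interpolation=cv2.INTER_CUBIC))
E
python3 - <<'E'
from h import *
c=vision.camera("top"); save(c,"top1"); s=vision.camera("side"); save(s,"side1")
print(-np.array(c["R"]).T@c["t"],np.array(c["K"])[0], np.array(c["R"]).round(2).tolist())
H=dict(tray_two=.013,tray_three=.013,marking_gauge=.016,knife=.02,block_plane=.026,chisel=.02,oilstone=.024,gouge=.02,offcut=.022)
for n in H:
  for r in silhouettes(n,c)[:2]:
    m=r["region"].astype(np.uint8); 
    p=cv2.findNonZero(m)
    if p is None: continue
    b=cv2.boxPoints(cv2.minAreaRect(p)); w=np.array([ray(c,q,H[n])[:2] for q in b])
    print(n,round(r["score"],2),list(map(int,r["extent"])),"ctr",w.mean(0).round(3),"sides",[round(np.linalg.norm(w[i+1]-w[i]),3) for i in (0,1)],"yaw",[round(float(np.degrees(np.arctan2(*(w[i+1]-w[i])[::-1]))),1) for i in (0,1)])
E
```

```text
[0.32404244 0.01452703 1.14099235] [433.47030605   0.         257.09170222] [[-0.06, -1.0, -0.0], [-0.98, 0.06, -0.21], [0.21, -0.01, -0.98]]
tray_two 0.76 [106, 182, 166, 263] ctr [0.513 0.338] sides [np.float64(0.163), np.float64(0.206)] yaw [-90.0, -177.5]
tray_two 0.24 [263, 135, 319, 158] ctr [ 0.696 -0.092] sides [np.float64(0.167), np.float64(0.026)] yaw [-76.8, -169.8]
tray_three 0.58 [344, 172, 433, 255] ctr [ 0.497 -0.337] sides [np.float64(0.204), np.float64(0.249)] yaw [-9.7, -97.7]
marking_gauge 0.56 [194, 141, 252, 160] ctr [0.691 0.093] sides [np.float64(0.15), np.float64(0.06)] yaw [-69.7, -161.5]
knife 0.72 [193, 243, 253, 254] ctr [0.424 0.094] sides [np.float64(0.028), np.float64(0.154)] yaw [-6.9, -98.6]
block_plane 0.76 [270, 205, 320, 224] ctr [ 0.509 -0.095] sides [np.float64(0.118), np.float64(0.05)] yaw [-93.4, 174.9]
chisel 0.91 [197, 174, 256, 185] ctr [0.606 0.091] sides [np.float64(0.026), np.float64(0.166)] yaw [-3.0, -94.9]
oilstone 0.77 [264, 167, 319, 189] ctr [ 0.602 -0.093] sides [np.float64(0.054), np.float64(0.14)] yaw [-6.9, -96.9]
gouge 0.89 [260, 134, 320, 160] ctr [ 0.693 -0.092] sides [np.float64(0.167), np.float64(0.028)] yaw [-76.0, -169.0]
offcut 0.87 [203, 208, 247, 223] ctr [0.513 0.09 ] sides [np.float64(0.118), np.float64(0.045)] yaw [-93.4, 176.9]
```

View pics/top1.png

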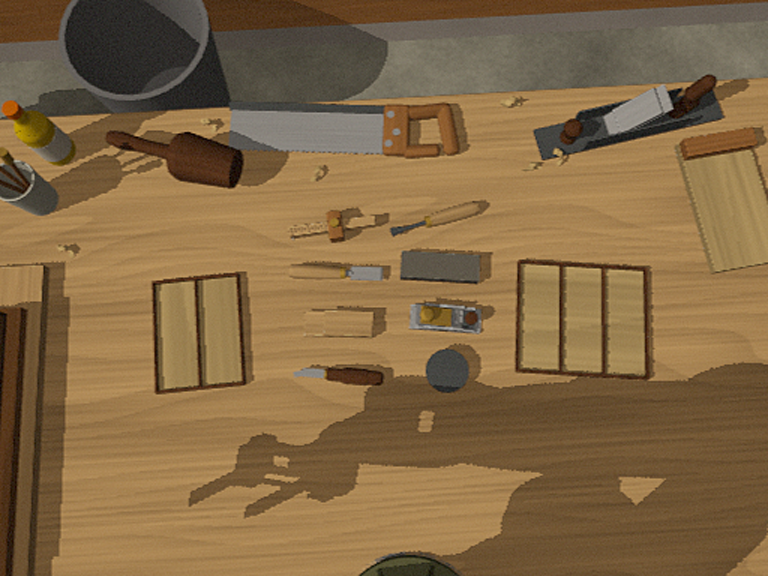

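View pics/side1.png

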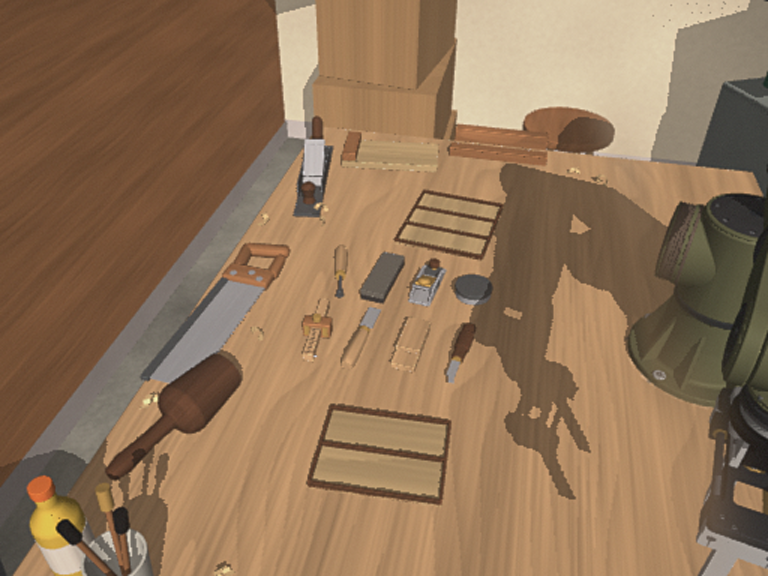

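Top picture (1.5× scale): tray_two around (198,332), tray_three around (583,320). The tools lie across between them: gauge (335,225), chisel (338,272) with its handle on the left, offcut (342,322), knife (340,375) with its handle on the right, gouge (438,217), oilstone (442,266), plane (446,317). A dark round disc sits at (447,370). The network names agree with the picture, apart from a weak second tray_two hit that is really the gouge.

```bash
cat >> h.py <<'E'
def fit(c,n,z):
    r=silhouettes(n,c)[0]; v,u=np.nonzero(r["region"])
    P=np.array([ray(c,q,z)[:2] for q in zip(u,v)]); m=P.mean(0)
    d=np.linalg.svd(P-m,full_matrices=False)[2][0]; d*=np.sign(d[np.argmax(abs(d))])
    e=np.array([-d[1],d[0]]); a=(P-m)@d; b=(P-m)@e
    lo,hi=np.percentile(a,[.5,99.5]); l2,h2=np.percentile(b,[2,98])
    return m+d*(lo+hi)/2+e*(l2+h2)/2, np.degrees(np.arctan2(d[1],d[0])), hi-lo, h2-l2, P,m,d,e
E
python3 - <<'E'
from h import *
c=vision.camera("top")
for n,h in dict(marking_gauge=.032,knife=.02,block_plane=.026,chisel=.024,oilstone=.024).items():
    q,y,l,w,P,m,d,e=fit(c,n,h/2); print(n,q.round(4),"yaw",round(float(y),1),"LxW",round(l,3),round(w,3))
    if n=="marking_gauge":
        o=P[abs((P-m)@e)>.015]; print(" block",o.mean(0).round(4),len(o),"range along",np.percentile((P-m)@d,[1,99]).round(3),((o-m)@d).mean().round(3))
for n,cs in dict(t2=[(153,282),(243,273),(245,384),(156,392)],t3=[(519,260),(649,267),(648,378),(517,372)]).items():
    w=np.array([ray(c,np.array(p)/1.5,.013)[:2] for p in cs])
    s=(w[0]-w[3]+w[1]-w[2]); t=w[0]-w[1]+w[3]-w[2]
    print(n,w.mean(0).round(4),"yaw x",np.degrees(np.arctan2(s[1],s[0])).round(1),"y",np.degrees(np.arctan2(t[1],t[0])).round(1),np.linalg.norm(s)/2,np.linalg.norm(t)/2)
o=status.get_obs(); print({k:o[k] for k in("time_s","qpos","ee_pos","eef_rot","grip_width")})
E
```

```text
marking_gauge [0.692  0.0945] yaw 94.6 LxW 0.154 0.054
 block [0.6925 0.0883] 116 range along [-0.074  0.077] -0.005
knife [0.4246 0.0922] yaw 82.8 LxW 0.143 0.022
block_plane [ 0.5126 -0.0984] yaw 83.1 LxW 0.125 0.045
chisel [0.6075 0.0897] yaw 85.5 LxW 0.169 0.03
oilstone [ 0.6054 -0.0948] yaw 83.2 LxW 0.139 0.051
t2 [0.5134 0.335 ] yaw x 1.3 y 92.1 0.19622397364633987 0.15695759821240282
t3 [ 0.4973 -0.339 ] yaw x -7.7 y 83.7 0.19915009850954468 0.2285915694220013
{'time_s': 0.85, 'qpos': array([ 1.28139311e+00,  2.99893401e-01,  1.52100948e+00, -4.23206977e-05,
        1.32070543e+00, -6.66367510e-02]), 'ee_pos': array([0.1215396 , 0.53638667, 0.20544519]), 'eef_rot': array([-3.14157429e+00,  3.98698655e-05,  2.91883666e+00]), 'grip_width': 0.09404975542077253}
```

```bash
cat > plan.py <<'E'
# usage: plan.py x y z yawdeg [from x y z yawdeg]; prints shift/turn in move units
import sys, numpy as np
from scipy.spatial.transform import Rotation as R
from station import status
a=list(map(float,sys.argv[1:])); o=status.get_obs()
def P(b): return np.array(b[:3]),R.from_euler("xyz",[np.pi,0,np.radians(b[3])])
p0,r0=(np.array(o["ee_pos"]),R.from_euler("xyz",o["eef_rot"]))
for i in range(0,len(a),4):
    p1,r1=P(a[i:i+4])
    print("shift",(r0.inv().apply(p1-p0)/.5).round(3),"turn",((r0.inv()*r1).as_rotvec()/(np.pi/2)).round(3))
    p0,r0=p1,r1
E
python3 plan.py .6925 .0885 .1 94.6  .6925 .0885 .013 94.6  .6925 .0885 .1 94.6 .512 .3725 .1 181.7  .512 .3725 .019 181.7
```

```text
shift [-1.312 -0.621  0.211] turn [0.    0.    0.807]
shift [ 0.    -0.     0.174] turn [0. 0. 0.]
shift [ 0.     0.    -0.174] turn [0. 0. 0.]
shift [ 0.595 -0.314 -0.   ] turn [ 0.     0.    -0.968]
shift [ 0.    -0.     0.162] turn [0. 0. 0.]
```

```bash
python3 -m pendant '[-0.9,-0.426,0.1,0,0,0.55,0.6, -0.9,-0.426,0.1,0,0,0.55,0.6, -0.9,-0.426,0.1,0,0,0.55,0.6, -0.9,-0.426,0.1,0,0,0.55,0.6, -0.9,-0.426,0.1,0,0,0.55,0.6, -0.9,-0.426,0.1,0,0,0.55,0.6, -0.9,-0.426,0.1,0,0,0.55,0.6, -0.9,-0.426,0.1,0,0,0.55,0.6, -0.9,-0.426,0.1,0,0,0.55,0.6, -0.9,-0.426,0.1,0,0,0.55,0.6, -0.9,-0.426,0.1,0,0,0.55,0.6, -0.9,-0.426,0.1,0,0,0.55,0.6]' 25
python3 plan.py .6925 .0885 .1 94.6
```

```text
time_s: 2.05
ee_pos: [0.5136, 0.2286, 0.155]
eef_rot: [-3.141, -0.0, 2.053]
force: [-0.6, 0.1, -0.8]
grip_width: 0.0752
grip_force: 0.0
shift [-0.414  0.187  0.11 ] turn [-0.001 -0.     0.256]
```

```bash
python3 -m pendant '[-0.414,0.187,0.11,0,0,0.256,0.6, -0.414,0.187,0.11,0,0,0.256,0.6, -0.414,0.187,0.11,0,0,0.256,0.6, -0.414,0.187,0.11,0,0,0.256,0.6, -0.414,0.187,0.11,0,0,0.256,0.6, -0.414,0.187,0.11,0,0,0.256,0.6, -0.414,0.187,0.11,0,0,0.256,0.6, -0.414,0.187,0.11,0,0,0.256,0.6]'
python3 - <<'E'
from h import *
c=vision.camera("wrist"); save(c,"w1"); K=np.array(c["K"]); R=np.array(c["R"]); t=np.array(c["t"])
for n,X in dict(tip=status.get_obs()["ee_pos"],blk=[.6925,.0885,.032],st1=[.686,.172,.016]).items():
    q=R@X+t; th=np.arctan2(np.hypot(*q[:2]),q[2]); u=q[:2]/np.hypot(*q[:2])*th*K[0,0]+K[:2,2]; print(n,(u*1.5).round())
E
python3 plan.py .6925 .0885 .013 94.6
```

```text
time_s: 2.85
ee_pos: [0.6917, 0.0914, 0.1013]
eef_rot: [3.141, -0.0, 1.655]
force: [0.1, -0.3, -0.3]
grip_width: 0.0752
grip_force: 0.0
tip [382. 351.]
blk [383. 306.]
st1 [384. 162.]
shift [-0.006  0.001  0.177] turn [ 0.001 -0.     0.002]
```

View pics/w1.png

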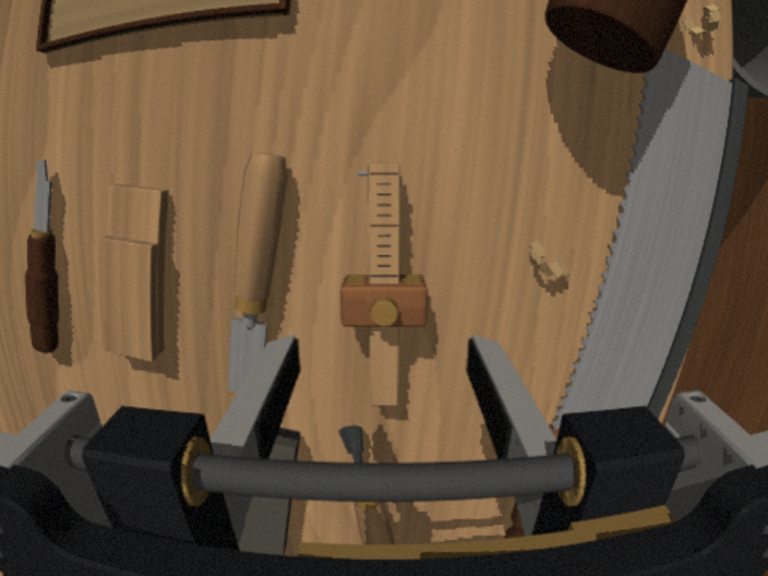

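The wrist picture shows the gauge block centred at about (384,302) and the stem end at (384,165). My estimate predicted (383,306) and (384,162), so the calibration is good. Next: descend and grip.

```bash
python3 -m pendant '[-0.006,0,0.09,0,0,0,0.6, -0.006,0,0.14,0,0,0,0.6, -0.006,0,0.177,0,0,0,0.6, -0.006,0,0.177,0,0,0,0.6, -0.006,0,0.177,0,0,0,0.6, -0.006,0,0.177,0,0,0,-0.2, -0.006,0,0.177,0,0,0,-0.2, -0.006,0,0.177,0,0,0,-0.2, -0.006,0,0.177,0,0,0,-0.2, -0.006,0,0.177,0,0,0,-0.2, -0.006,0,0.177,0,0,0,-0.2, -0.006,0,0.177,0,0,0,-0.2]' 25
python3 plan.py .6925 .0885 .1 94.6 .512 .3725 .1 181.7
```

```text
time_s: 4.1
ee_pos: [0.693, 0.0866, 0.0127]
eef_rot: [3.141, 0.0, 1.653]
force: [-1.8, 0.5, 5.4]
grip_width: 0.0516
grip_force: 25.0
shift [ 0.004 -0.001 -0.175] turn [0.001 0.    0.001]
shift [ 0.595 -0.314 -0.   ] turn [ 0.     0.    -0.968]
```

```bash
python3 -m pendant '[0,0,-0.05,0,0,0,-0.2, 0,0,-0.12,0,0,0,-0.2, 0.05,0,-0.175,0,0,-0.05,-0.2, 0.6,-0.315,-0.175,0,0,-0.968,-0.2, 0.6,-0.315,-0.175,0,0,-0.968,-0.2, 0.6,-0.315,-0.175,0,0,-0.968,-0.2, 0.6,-0.315,-0.175,0,0,-0.968,-0.2, 0.6,-0.315,-0.175,0,0,-0.968,-0.2, 0.6,-0.315,-0.175,0,0,-0.968,-0.2, 0.6,-0.315,-0.175,0,0,-0.968,-0.2, 0.6,-0.315,-0.175,0,0,-0.968,-0.2, 0.6,-0.315,-0.175,0,0,-0.968,-0.2]'
python3 plan.py .512 .3725 .1 181.7  .512 .3725 .0195 181.7
```

```text
time_s: 5.3
ee_pos: [0.5104, 0.3733, 0.0991]
eef_rot: [-3.141, -0.0, 3.089]
force: [0.2, 0.1, -1.9]
grip_width: 0.0516
grip_force: 25.0
shift [-0.003 -0.001 -0.002] turn [-0.    -0.    -0.052]
shift [ 0.    -0.     0.161] turn [0. 0. 0.]
```

```bash
python3 -m pendant '[-0.003,-0.001,0.03,0,0,-0.052,-0.2, -0.003,-0.001,0.09,0,0,-0.052,-0.2, -0.003,-0.001,0.13,0,0,-0.052,-0.2, -0.003,-0.001,0.15,0,0,-0.052,-0.2, -0.003,-0.001,0.158,0,0,-0.052,-0.2, -0.003,-0.001,0.162,0,0,-0.052,-0.2, -0.003,-0.001,0.162,0,0,-0.052,-0.2, -0.003,-0.001,0.162,0,0,-0.052,-0.2]'; python3 -m pendant '[0,0,0,0,0,0,0.4, 0,0,0,0,0,0,0.4, 0,0,0,0,0,0,0.4, 0,0,0,0,0,0,0.4, 0,0,-0.08,0,0,0,0.4, 0,0,-0.16,0,0,0,0.4,0,0,-0.2,0,0,0,0.4,0,0,-0.2,0,0,0,0.4]'
python3 plan.py .4235 .072 .1 82.8 .4235 .072 .006 82.8
```

```text
time_s: 6.1
ee_pos: [0.513, 0.3723, 0.0194]
eef_rot: [3.141, 0.001, -3.12]
force: [0.3, -0.1, -1.3]
grip_width: 0.0517
grip_force: 25.0
time_s: 6.9
ee_pos: [0.5138, 0.3728, 0.122]
eef_rot: [3.139, 0.005, -3.12]
force: [-0.2, 0.2, -0.9]
grip_width: 0.0658
grip_force: 0.0
shift [ 0.194 -0.598  0.041] turn [4.000e-03 1.000e-03 1.094e+00]
shift [ 0.    -0.     0.188] turn [0. 0. 0.]
```

```bash
python3 -m pendant '[0.15,-0.45,0,0,0,0.8,0.4, 0.15,-0.45,0,0,0,0.8,0.4, 0.15,-0.45,0,0,0,0.8,0.4, 0.15,-0.45,0,0,0,0.8,0.4, 0.15,-0.45,0,0,0,0.8,0.4, 0.15,-0.45,0,0,0,0.8,0.4, 0.15,-0.45,0,0,0,0.8,0.4, 0.15,-0.45,0,0,0,0.8,0.4, 0.15,-0.45,0,0,0,0.8,0.4, 0.15,-0.45,0,0,0,0.8,0.4]'
python3 plan.py .4226 .0765 .1 82.8
```

```text
time_s: 7.9
ee_pos: [0.442, 0.1454, 0.1176]
eef_rot: [-3.14, -0.0, 1.906]
force: [-0.2, -0.4, 0.3]
grip_width: 0.0658
grip_force: 0.0
shift [-0.117 -0.082  0.035] turn [-0.001  0.     0.293]
```

```bash
python3 -m pendant '[-0.117,-0.082,0.035,0,0,0.293,0.4, -0.117,-0.082,0.035,0,0,0.293,0.4, -0.117,-0.082,0.035,0,0,0.293,0.4, -0.117,-0.082,0.035,0,0,0.293,0.4, -0.117,-0.082,0.035,0,0,0.293,0.4, -0.117,-0.082,0.035,0,0,0.293,0.4]'
python3 - <<'E'
from h import *
c=vision.camera("wrist"); save(c,"w2"); K=np.array(c["K"]); R=np.array(c["R"]); t=np.array(c["t"])
o=status.get_obs()["ee_pos"]
d=np.array([np.cos(1.445),np.sin(1.445),0])
for n,X in dict(grip=[.4226,.0765,.011],org=[.425,.0965,.011],tip=np.array([.425,.0965,.008])+d*.0775,end=np.array([.425,.0965,.011])-d*.0775).items():
    q=R@X+t; th=np.arctan2(np.hypot(*q[:2]),q[2]); u=q[:2]/np.hypot(*q[:2])*th*K[0,0]+K[:2,2]; print(n,(u*1.5).round())
E
python3 plan.py .4226 .0765 .006 82.8
```

```text
time_s: 8.5
ee_pos: [0.423, 0.0771, 0.1008]
eef_rot: [-3.142, 0.0, 1.451]
force: [-0.5, 0.6, 0.3]
grip_width: 0.0657
grip_force: 0.0
grip [381. 292.]
org [381. 261.]
tip [382. 135.]
end [381. 373.]
shift [-0.001 -0.001  0.19 ] turn [-0.     0.     0.003]
```

View pics/w2.png

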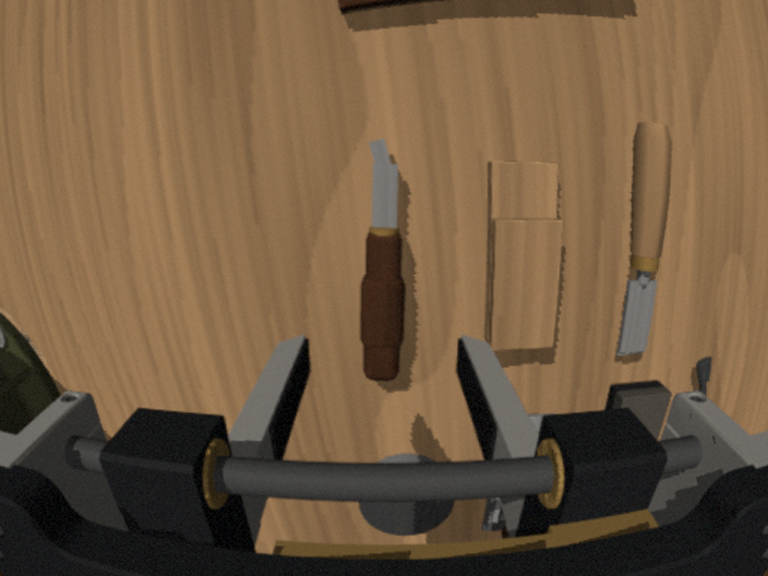

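The knife is aligned with the gripper: its tip is at (378,140) and its handle end at (382,380), about 4 mm nearer than I predicted. I'll grip the bulge at row 305, 8 mm further back.

```bash
python3 -m pendant '[-0.017,0,0.09,0,0,0,0.4, -0.017,0,0.15,0,0,0,0.4, -0.017,0,0.19,0,0,0,0.4, -0.017,0,0.19,0,0,0,0.4, -0.017,0,0.19,0,0,0,0.4, -0.017,0,0.19,0,0,0,-0.6, -0.017,0,0.19,0,0,0,-0.6, -0.017,0,0.19,0,0,0,-0.6, -0.017,0,0.19,0,0,0,-0.6, -0.017,0,0.19,0,0,0,-0.6, -0.017,0,0.19,0,0,0,-0.6, -0.017,0,0.19,0,0,0,-0.6]' 15
python3 plan.py .5385 .2985 .1 181.7
```

```text
time_s: 9.75
ee_pos: [0.422, 0.0683, 0.0061]
eef_rot: [3.141, 0.0, 1.446]
force: [-0.9, 0.7, 5.6]
grip_width: 0.0277
grip_force: 15.0
shift [ 0.486  0.174 -0.188] turn [ 0.     0.    -1.098]
```

```bash
python3 -m pendant '[0,0,-0.05,0,0,0,-0.6, 0,0,-0.13,0,0,0,-0.6, 0.05,0.02,-0.188,0,0,-0.05,-0.6, 0.486,0.174,-0.188,0,0,-0.95,-0.6, 0.486,0.174,-0.188,0,0,-0.95,-0.6, 0.486,0.174,-0.188,0,0,-0.95,-0.6, 0.486,0.174,-0.188,0,0,-0.95,-0.6, 0.486,0.174,-0.188,0,0,-0.95,-0.6, 0.486,0.174,-0.188,0,0,-0.95,-0.6, 0.486,0.174,-0.188,0,0,-0.95,-0.6, 0.486,0.174,-0.188,0,0,-0.95,-0.6, 0.486,0.174,-0.188,0,0,-0.95,-0.6]'
python3 plan.py .5385 .2985 .1 181.7 .5385 .2985 .012 181.7
```

```text
time_s: 10.95
ee_pos: [0.5383, 0.2986, 0.0994]
eef_rot: [-3.141, -0.001, 2.881]
force: [0.3, 0.5, -0.9]
grip_width: 0.0276
grip_force: 15.0
shift [-0.001 -0.    -0.001] turn [-0.    -0.    -0.185]
shift [ 0.    -0.     0.176] turn [0. 0. 0.]
```

```bash
python3 -m pendant '[0,0,0,0,0,-0.185,-0.6, 0,0,0,0,0,-0.185,-0.6, 0,0,0.05,0,0,-0.185,-0.6, 0,0,0.11,0,0,-0.185,-0.6, 0,0,0.15,0,0,-0.185,-0.6, 0,0,0.168,0,0,-0.185,-0.6, 0,0,0.174,0,0,-0.185,-0.6, 0,0,0.175,0,0,-0.185,-0.6, 0,0,0.175,0,0,-0.185,-0.6, 0,0,0.175,0,0,-0.185,-0.6]'; python3 -m pendant '[0,0,0,0,0,0,-0.1, 0,0,0,0,0,0,-0.1, 0,0,0,0,0,0,-0.1, 0,0,0,0,0,0,-0.1, 0,0,-0.08,0,0,0,-0.1, 0,0,-0.16,0,0,0,-0.1,0,0,-0.2,0,0,0,0.3,0,0,-0.2,0,0,0,0.4]'
python3 plan.py .5 .12 .12 100 .6065 .112 .12 85.5
```

```text
time_s: 11.95
ee_pos: [0.5389, 0.2988, 0.0134]
eef_rot: [3.141, 0.001, -3.118]
force: [-0.8, -0.6, 0.2]
grip_width: 0.0279
grip_force: 15.0
time_s: 12.75
ee_pos: [0.5397, 0.2992, 0.1159]
eef_rot: [3.139, 0.005, -3.118]
force: [0.4, -0.3, 0.2]
grip_width: 0.0551
grip_force: 0.0
shift [ 0.088 -0.356 -0.01 ] turn [0.003 0.002 0.904]
shift [-0.053  0.207  0.   ] turn [ 0.    -0.     0.161]
```

```bash
python3 -m pendant '[-0.14,-0.37,0.02,0,0,0.95,0.3, -0.14,-0.37,0.02,0,0,0.95,0.3, -0.14,-0.37,0.02,0,0,0.95,0.3, -0.14,-0.37,0.02,0,0,0.95,0.3, -0.14,-0.37,0.02,0,0,0.95,0.3, -0.14,-0.37,0.02,0,0,0.95,0.3, -0.14,-0.37,0.02,0,0,0.95,0.3, -0.14,-0.37,0.02,0,0,0.95,0.3, -0.14,-0.37,0.02,0,0,0.95,0.3, -0.14,-0.37,0.02,0,0,0.95,0.3, -0.14,-0.37,0.02,0,0,0.95,0.3, -0.14,-0.37,0.02,0,0,0.95,0.3]'
python3 - <<'E'
from h import *
c=vision.camera("wrist"); save(c,"w3"); K=np.array(c["K"]); R=np.array(c["R"]); t=np.array(c["t"])
d=np.array([np.cos(1.492),np.sin(1.492),0]); o=np.array([.6075,.0897,.013])
for n,X in dict(grip=o+.025*d,end=o+.0825*d,tip=o-.0825*d).items():
    q=R@X+t; th=np.arctan2(np.hypot(*q[:2]),q[2]); u=q[:2]/np.hypot(*q[:2])*th*K[0,0]+K[:2,2]; print(n,(u*1.5).round())
E
python3 plan.py .6095 .1146 .1 85.5
```

```text
time_s: 13.95
ee_pos: [0.6125, 0.1153, 0.1016]
eef_rot: [-3.14, 0.0, 1.677]
force: [0.5, -0.3, -0.4]
grip_width: 0.0614
grip_force: 0.0
grip [378. 292.]
end [395. 202.]
tip [351. 431.]
shift [-0.001 -0.006  0.004] turn [-0.001  0.     0.118]
```

View pics/w3.png

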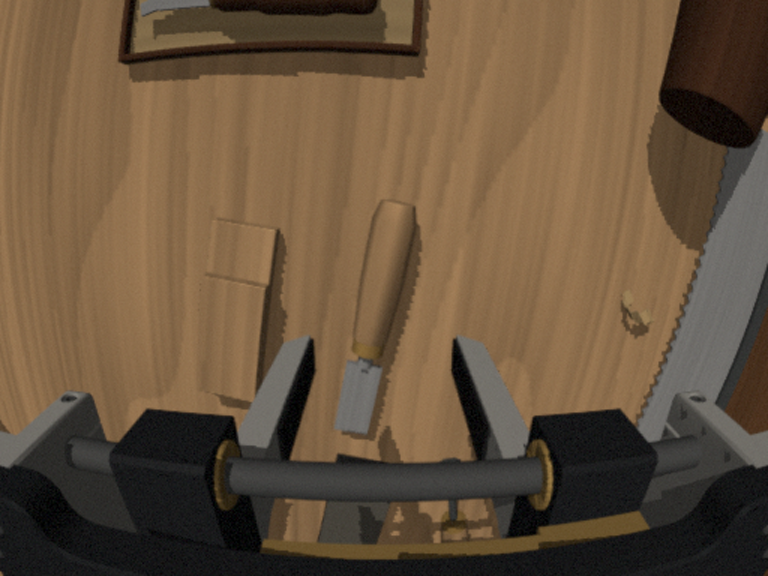

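The chisel's ends show at (397,202) and (353,433), against predicted (395,202) and (351,431), so I grasp as planned.

```bash
python3 -m pendant '[0,-0.006,0,0,0,0.118,0.3, 0,-0.006,0.07,0,0,0.118,0.3, 0,-0.006,0.14,0,0,0.118,0.3, 0,-0.006,0.191,0,0,0.118,0.3, 0,-0.006,0.191,0,0,0.118,0.3, 0,-0.006,0.191,0,0,0.118,-0.7, 0,-0.006,0.191,0,0,0.118,-0.7, 0,-0.006,0.191,0,0,0.118,-0.7, 0,-0.006,0.191,0,0,0.118,-0.7, 0,-0.006,0.191,0,0,0.118,-0.7, 0,-0.006,0.191,0,0,0.118,-0.7, 0,-0.006,0.191,0,0,0.118,-0.7]' 15
python3 plan.py .61 .11 .11 85.5 .513 -.416 .11 -7; python3 plan.py .513 -.416 .11 -7
```

```text
time_s: 15.2
ee_pos: [0.6101, 0.115, 0.0076]
eef_rot: [3.141, -0.0, 1.488]
force: [-1.9, -0.0, 5.9]
grip_width: 0.025
grip_force: 15.0
shift [-0.01   0.001 -0.205] turn [ 0.    -0.    -0.003]
shift [-1.064 -0.111 -0.   ] turn [ 0.    -0.     1.028]
shift [-1.075 -0.105 -0.205] turn [ 0.    -0.     1.025]
```

```bash
python3 -m pendant '[0,0,-0.05,0,0,0,-0.7, 0,0,-0.13,0,0,0,-0.7, -0.03,0,-0.205,0,0,0.02,-0.7, -0.98,-0.1,-0.205,0,0,0.95,-0.7, -0.98,-0.1,-0.205,0,0,0.95,-0.7, -0.98,-0.1,-0.205,0,0,0.95,-0.7, -0.98,-0.1,-0.205,0,0,0.95,-0.7, -0.98,-0.1,-0.205,0,0,0.95,-0.7, -0.98,-0.1,-0.205,0,0,0.95,-0.7, -0.98,-0.1,-0.205,0,0,0.95,-0.7, -0.98,-0.1,-0.205,0,0,0.95,-0.7, -0.98,-0.1,-0.205,0,0,0.95,-0.7]'
python3 plan.py .513 -.416 .11 -7
```

```text
time_s: 16.4
ee_pos: [0.5236, -0.3439, 0.1093]
eef_rot: [-3.141, 0.0, 0.1]
force: [1.0, 0.1, -0.9]
grip_width: 0.0249
grip_force: 15.0
shift [-0.036  0.141 -0.001] turn [-0.     0.     0.141]
```

```bash
python3 -m pendant '[-0.036,0.141,0,0,0,0.141,-0.7, -0.036,0.141,0,0,0,0.141,-0.7, -0.036,0.141,0,0,0,0.141,-0.7, -0.036,0.141,0.05,0,0,0.141,-0.7, -0.036,0.141,0.12,0,0,0.141,-0.7, -0.036,0.141,0.165,0,0,0.141,-0.7, -0.036,0.141,0.183,0,0,0.141,-0.7, -0.036,0.141,0.19,0,0,0.141,-0.7, -0.036,0.141,0.193,0,0,0.141,-0.7, -0.036,0.141,0.193,0,0,0.141,-0.7, -0.036,0.141,0.193,0,0,0.141,-0.7]'; python3 -m pendant '[0,0,0,0,0,0,-0.15, 0,0,0,0,0,0,-0.15, 0,0,0,0,0,0,-0.15, 0,0,0,0,0,0,-0.15, 0,0,-0.08,0,0,0,-0.15, 0,0,-0.16,0,0,0,-0.15,0,0,-0.2,0,0,0,0.3,0,0,-0.2,0,0,0,0.5]'
python3 plan.py .606 -.095 .1 83.2
```

```text
time_s: 17.5
ee_pos: [0.5145, -0.4143, 0.0141]
eef_rot: [3.141, -0.001, -0.115]
force: [-0.3, 0.3, -0.9]
grip_width: 0.0249
grip_force: 15.0
time_s: 18.3
ee_pos: [0.5151, -0.415, 0.1165]
eef_rot: [3.138, -0.005, -0.115]
force: [-0.1, -0.8, -0.3]
grip_width: 0.0529
grip_force: 0.0
shift [ 0.107 -0.657  0.031] turn [ 0.004 -0.001 -0.998]
```

```bash
python3 -m pendant '[0.107,-0.657,0.01,0,0,-0.998,0.6, 0.107,-0.657,0.01,0,0,-0.998,0.6, 0.107,-0.657,0.01,0,0,-0.998,0.6, 0.107,-0.657,0.01,0,0,-0.998,0.6, 0.107,-0.657,0.01,0,0,-0.998,0.6, 0.107,-0.657,0.01,0,0,-0.998,0.6, 0.107,-0.657,0.01,0,0,-0.998,0.6, 0.107,-0.657,0.01,0,0,-0.998,0.6, 0.107,-0.657,0.01,0,0,-0.998,0.6, 0.107,-0.657,0.031,0,0,-0.998,0.6, 0.107,-0.657,0.031,0,0,-0.998,0.6, 0.107,-0.657,0.031,0,0,-0.998,0.6]'
python3 - <<'E'
from h import *
c=vision.camera("wrist"); save(c,"w4"); K=np.array(c["K"]); R=np.array(c["R"]); t=np.array(c["t"])
def pr(n,x,y,yaw,L,W,z):
    d=np.array([np.cos(yaw),np.sin(yaw),0]); e=np.array([-d[1],d[0],0]); o=np.array([x,y,z])
    for a,b in((1,1),(1,-1),(-1,1),(-1,-1)):
        q=R@(o+a*L*d+b*W*e)+t; th=np.arctan2(np.hypot(*q[:2]),q[2]); u=q[:2]/np.hypot(*q[:2])*th*K[0,0]+K[:2,2]; print(n,(u*1.5).round())
pr("stone",.6054,-.0948,1.452,.07,.024,.024)
pr("plane",.5126,-.0984,1.45,.0625,.022,.003)
E
python3 plan.py .6054 -.0948 .012 83.2
```

```text
time_s: 19.5
ee_pos: [0.6044, -0.0937, 0.0958]
eef_rot: [-3.139, -0.0, 1.453]
force: [0.4, 0.6, -0.3]
grip_width: 0.0752
grip_force: 0.0
stone [342. 183.]
stone [427. 183.]
stone [347. 403.]
stone [420. 403.]
plane [209. 220.]
plane [273. 218.]
plane [228. 391.]
plane [286. 394.]
shift [-0.002  0.002  0.169] turn [-0.001 -0.    -0.001]
```

View pics/w4.png

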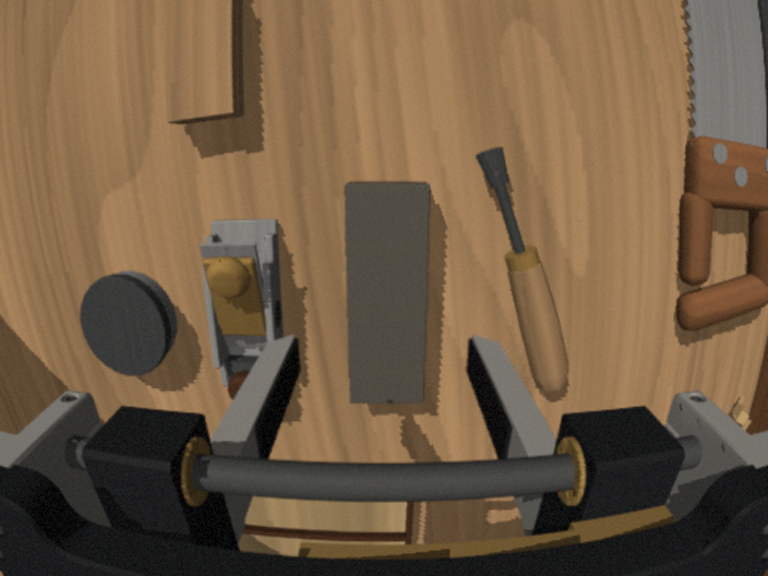

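The stone's corners are at (346,182), (430,183), (350,403) and (424,403), within about 2 mm of the prediction. The plane's top edge at 215–277 puts it about 3 mm further in +x than I estimated.

```bash
python3 -m pendant '[0,0,0.07,0,0,0,0.6, 0,0,0.13,0,0,0,0.6, 0,0,0.168,0,0,0,0.6, 0,0,0.168,0,0,0,0.6, 0,0,0.168,0,0,0,0.6, 0,0,0.168,0,0,0,-0.2, 0,0,0.168,0,0,0,-0.2, 0,0,0.168,0,0,0,-0.2, 0,0,0.168,0,0,0,-0.2, 0,0,0.168,0,0,0,-0.2, 0,0,0.168,0,0,0,-0.2, 0,0,0.168,0,0,0,-0.2]' 35
python3 plan.py .497 -.339 .11 -7
```

```text
time_s: 20.75
ee_pos: [0.6054, -0.0939, 0.0141]
eef_rot: [3.14, 0.0, 1.452]
force: [-0.0, 0.4, 5.4]
grip_width: 0.0476
grip_force: 35.0
shift [-0.512 -0.157 -0.192] turn [ 1.000e-03 -1.000e-03  1.002e+00]
```

```bash
python3 -m pendant '[0,0,-0.04,0,0,0,-0.2, 0,0,-0.1,0,0,0,-0.2, 0,0,-0.17,0,0,0,-0.2, -0.512,-0.157,-0.192,0,0,0.99,-0.2, -0.512,-0.157,-0.192,0,0,0.99,-0.2, -0.512,-0.157,-0.192,0,0,0.99,-0.2, -0.512,-0.157,-0.192,0,0,0.99,-0.2, -0.512,-0.157,-0.192,0,0,0.99,-0.2, -0.512,-0.157,-0.192,0,0,0.99,-0.2, -0.512,-0.157,-0.192,0,0,0.99,-0.2, -0.512,-0.157,-0.192,0,0,0.99,-0.2, -0.512,-0.157,-0.192,0,0,0.99,-0.2]'
python3 plan.py .497 -.339 .11 -7
```

```text
time_s: 21.95
ee_pos: [0.4961, -0.3387, 0.1085]
eef_rot: [-3.14, 0.001, 0.096]
force: [0.7, -0.3, -3.8]
grip_width: 0.0476
grip_force: 35.0
shift [ 0.002  0.001 -0.003] turn [-0.001  0.001  0.139]
```

```bash
python3 -m pendant '[0.002,0.001,0,0,0,0.139,-0.2, 0.002,0.001,0,0,0,0.139,-0.2, 0.002,0.001,0.05,0,0,0.139,-0.2, 0.002,0.001,0.11,0,0,0.139,-0.2, 0.002,0.001,0.15,0,0,0.139,-0.2, 0.002,0.001,0.168,0,0,0.139,-0.2, 0.002,0.001,0.175,0,0,0.139,-0.2, 0.002,0.001,0.178,0,0,0.139,-0.2, 0.002,0.001,0.178,0,0,0.139,-0.2, 0.002,0.001,0.178,0,0,0.139,-0.2]'; python3 -m pendant '[0,0,0,0,0,0,0.3, 0,0,0,0,0,0,0.3, 0,0,0,0,0,0,0.3, 0,0,0,0,0,0,0.3, 0,0,-0.08,0,0,0,0.3, 0,0,-0.16,0,0,0,0.3,0,0,-0.2,0,0,0,0.5,0,0,-0.2,0,0,0,0.6]'
python3 plan.py .515 -.0984 .1 83.2
```

```text
time_s: 22.95
ee_pos: [0.4982, -0.3394, 0.0214]
eef_rot: [3.141, -0.001, -0.116]
force: [-0.1, -0.2, -3.4]
grip_width: 0.0474
grip_force: 35.0
time_s: 23.75
ee_pos: [0.499, -0.34, 0.1239]
eef_rot: [3.139, -0.005, -0.116]
force: [0.3, 1.8, -0.3]
grip_width: 0.0734
grip_force: 0.0
shift [-0.024 -0.484  0.046] turn [ 0.004 -0.001 -0.998]
```

```bash
python3 -m pendant '[-0.024,-0.484,0,0,0,-0.998,0.2, -0.024,-0.484,0,0,0,-0.998,0.2, -0.024,-0.484,0,0,0,-0.998,0.2, -0.024,-0.484,0,0,0,-0.998,0.2, -0.024,-0.484,0,0,0,-0.998,0.2, -0.024,-0.484,0,0,0,-0.998,0.2, -0.024,-0.484,0,0,0,-0.998,0.2, -0.024,-0.484,0,0,0,-0.998,0.2, -0.024,-0.484,0.03,0,0,-0.998,0.2, -0.024,-0.484,0.03,0,0,-0.998,0.2, -0.024,-0.484,0.03,0,0,-0.998,0.2, -0.024,-0.484,0.03,0,0,-0.998,0.2]'
python3 - <<'E'
from h import *
c=vision.camera("wrist"); save(c,"w5"); K=np.array(c["K"]); R=np.array(c["R"]); t=np.array(c["t"])
def pj(X):
    q=R@np.array(X)+t; th=np.arctan2(np.hypot(*q[:2]),q[2]); return ((q[:2]/np.hypot(*q[:2])*th*K[0,0]+K[:2,2])*1.5).round()
d=np.array([np.cos(1.45),np.sin(1.45),0]); e=np.array([-d[1],d[0],0]); o=np.array([.515,-.0984,0])
for a in(.0625,-.0625): print("sole",a,[pj(o+a*d+b*e+[0,0,.003]) for b in(.022,-.022)])
for a in(.031,-.031): print("cheek z26",a,[pj(o+a*d+b*e+[0,0,.026]) for b in(.022,-.022)])
E
python3 plan.py .515 -.0984 .013 83.2
```

```text
time_s: 24.95
ee_pos: [0.5135, -0.0973, 0.1044]
eef_rot: [-3.14, -0.0, 1.453]
force: [-0.5, -0.3, 0.5]
grip_width: 0.0566
grip_force: 0.0
sole 0.0625 [array([350., 192.]), array([420., 192.])]
sole -0.0625 [array([353., 372.]), array([415., 372.])]
cheek z26 0.031 [array([348., 248.]), array([422., 249.])]
cheek z26 -0.031 [array([350., 345.]), array([419., 345.])]
shift [-0.002  0.003  0.183] turn [-0.001 -0.    -0.001]
```

View pics/w5.png

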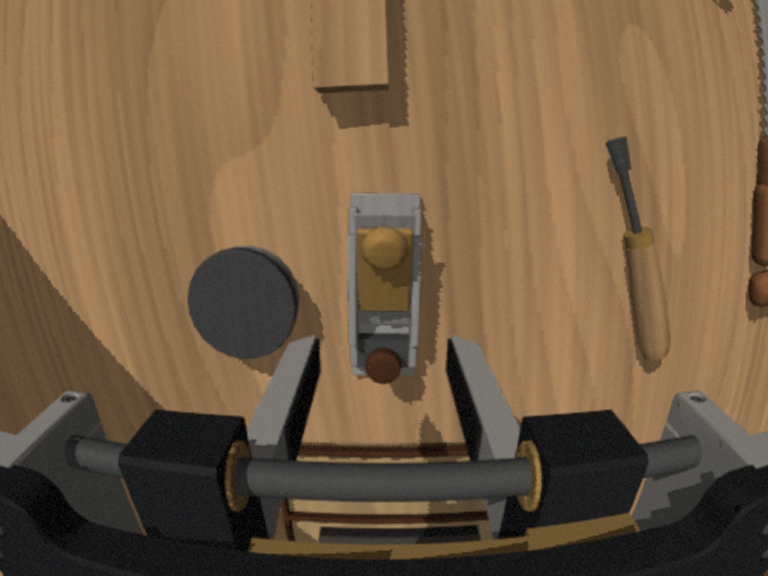

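The plane fits the prediction: its sole spans columns 350–420 and rows 194–374. The disc's edge is at 298, about 30 mm away, which leaves room for the finger.

```bash
python3 -m pendant '[-0.004,0.002,0.07,0,0,0,0.2, -0.004,0.002,0.14,0,0,0,0.2, -0.004,0.002,0.185,0,0,0,0.2, -0.004,0.002,0.185,0,0,0,0.2, -0.004,0.002,0.185,0,0,0,0.2, -0.004,0.002,0.185,0,0,0,-0.3, -0.004,0.002,0.185,0,0,0,-0.3, -0.004,0.002,0.185,0,0,0,-0.3, -0.004,0.002,0.185,0,0,0,-0.3, -0.004,0.002,0.185,0,0,0,-0.3, -0.004,0.002,0.185,0,0,0,-0.3]' 40
python3 plan.py .506 -.265 .11 -7
```

```text
time_s: 26.1
ee_pos: [0.5149, -0.0996, 0.0141]
eef_rot: [3.141, 0.0, 1.451]
force: [-3.4, 1.1, 7.5]
grip_width: 0.0434
grip_force: 40.0
shift [-0.331  0.022 -0.192] turn [ 1.000e-03 -0.000e+00  1.002e+00]
```

```bash
python3 -m pendant '[0,0,-0.04,0,0,0,-0.3, 0,0,-0.1,0,0,0,-0.3, 0,0,-0.17,0,0,0,-0.3, -0.331,0.022,-0.192,0,0,0.998,-0.3, -0.331,0.022,-0.192,0,0,0.998,-0.3, -0.331,0.022,-0.192,0,0,0.998,-0.3, -0.331,0.022,-0.192,0,0,0.998,-0.3, -0.331,0.022,-0.192,0,0,0.998,-0.3, -0.331,0.022,-0.192,0,0,0.998,-0.3, -0.331,0.022,-0.192,0,0,0.998,-0.3, -0.331,0.022,-0.192,0,0,0.998,-0.3, -0.331,0.022,-0.192,0,0,0.998,-0.3]'
python3 plan.py .506 -.265 .11 -7
```

```text
time_s: 27.3
ee_pos: [0.5057, -0.265, 0.109]
eef_rot: [-3.141, 0.0, 0.095]
force: [-0.5, -0.2, -4.8]
grip_width: 0.0436
grip_force: 40.0
shift [ 0.001  0.    -0.002] turn [-0.     0.     0.138]
```

```bash
python3 -m pendant '[0,0,0,0,0,0.138,-0.3, 0,0,0,0,0,0.138,-0.3, 0,0,0.05,0,0,0.138,-0.3, 0,0,0.11,0,0,0.138,-0.3, 0,0,0.15,0,0,0.138,-0.3, 0,0,0.168,0,0,0.138,-0.3, 0,0,0.175,0,0,0.138,-0.3, 0,0,0.179,0,0,0.138,-0.3, 0,0,0.179,0,0,0.138,-0.3, 0,0,0.179,0,0,0.138,-0.3]'; python3 -m pendant '[0,0,0,0,0,0,0.2, 0,0,0,0,0,0,0.2, 0,0,0,0,0,0,0.2, 0,0,0,0,0,0,0.2, 0,0,-0.08,0,0,0,0.2, 0,0,-0.16,0,0,0,0.2,0,0,-0.24,0,0,0,0.5]'; python3 -m pendant '[-0.4,-0.5,-0.1,0,0,0,0.6,-0.4,-0.5,-0.1,0,0,0,0.6,-0.4,-0.5,-0.1,0,0,0,0.6,-0.4,-0.5,-0.1,0,0,0,0.6,-0.4,-0.5,-0.1,0,0,0,0.6,-0.4,-0.5,-0.1,0,0,0,0.6,-0.4,-0.5,-0.1,0,0,0,0.6,-0.4,-0.5,-0.1,0,0,0,0.6]'
python3 - <<'E'
from h import *
c=vision.camera("top"); save(c,"top2"); s=vision.camera("side"); save(s,"side2")
for n,h,T,ty in(("marking_gauge",.032,(.5134,.335),1.7),("knife",.02,(.5134,.335),1.7),("block_plane",.026,(.4973,-.339),-7),("chisel",.024,(.4973,-.339),-7),("oilstone",.024,(.4973,-.339),-7),("gouge",.024,(0,0),0),("offcut",.022,(0,0),0)):
    r=silhouettes(n,c)
    if not r: print(n,"none"); continue
    q,y,l,w,*_=fit(c,n,h/2+.005*(T[0]>0)); a=np.radians(ty); M=np.array([[np.cos(a),np.sin(a)],[-np.sin(a),np.cos(a)]])
    print(n,round(r[0]["score"],2),"in tray",(M@(q-T)).round(4),"rel yaw",round(float(y-ty),1),round(l,3),round(w,3))
E
```

```text
time_s: 28.3
ee_pos: [0.5063, -0.2654, 0.0203]
eef_rot: [3.141, -0.001, -0.115]
force: [-0.2, 0.7, -5.2]
grip_width: 0.0439
grip_force: 40.0
time_s: 29.0
ee_pos: [0.5057, -0.2651, 0.141]
eef_rot: [-3.141, 0.0, -0.115]
force: [-0.6, -0.4, 0.3]
grip_width: 0.0614
grip_force: 0.0
time_s: 29.8
ee_pos: [0.3352, 0.0078, 0.1904]
eef_rot: [-3.141, -0.002, -0.112]
force: [1.1, -0.3, -0.4]
grip_width: 0.0752
grip_force: 0.0
marking_gauge 0.62 in tray [-0.0084  0.0354] rel yaw -0.5 0.155 0.049
knife 0.74 in tray [ 0.0003 -0.0368] rel yaw -1.7 0.149 0.029
block_plane 0.78 in tray [-0.0019  0.0735] rel yaw -2.2 0.124 0.047
chisel 0.75 in tray [ 0.0029 -0.0741] rel yaw -0.6 0.166 0.024
oilstone 0.86 in tray [ 0.0012 -0.002 ] rel yaw -0.0 0.142 0.052
gouge 0.82 in tray [ 0.6954 -0.0937] rel yaw 103.7 0.164 0.025
offcut 0.93 in tray [0.5145 0.0911] rel yaw 87.3 0.119 0.045
```

View pics/top2.png

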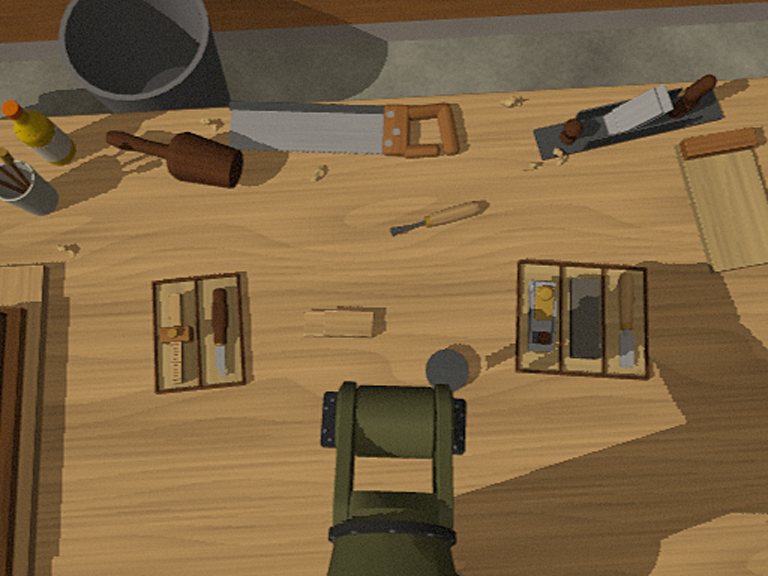

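View pics/side2.png

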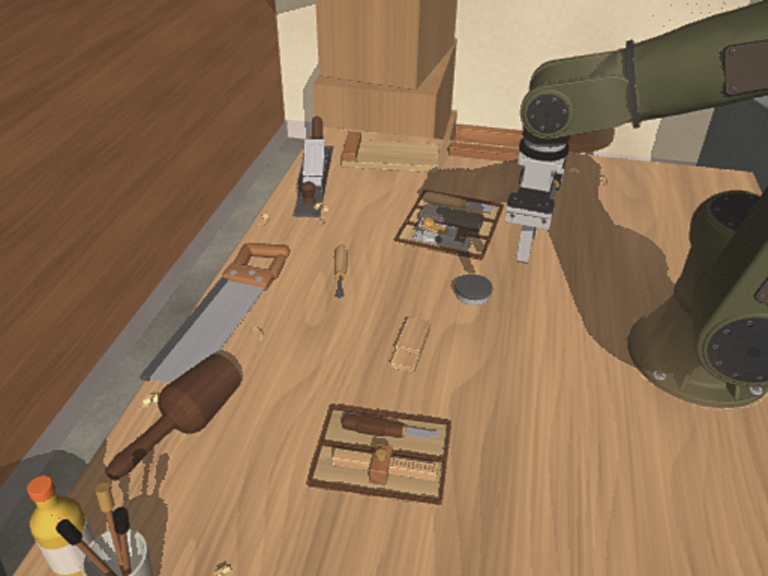

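Both pictures show all five tools lying flat and lengthwise, each alone in its compartment: gauge at (175,334), knife (220,330), plane (543,315), stone (586,317), chisel (627,320). The gouge and offcut have not moved and the gripper is clear, so I'm handing in.

```bash
python3 -c "
from station import order; print(order.hand_in())"
```

```text
the job is handed in; nothing more can be done
None
```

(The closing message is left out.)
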